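Take the clip-on cover off the filter unit

TASK

The filter in the unit with the blue cover is due for a look. Squeeze the two white snap tabs on the blue cover together to release it, lift the cover off and set it down, right way up, in the middle of the black rubber mat, without dropping it. Leave the orange cover on its unit.

Things in the scene. Friction and masses are not known exactly. Their poses are not given: they have to be found in the camera images.
- blue_grip (a point): (mm) Midway between the blue cover's two white upright snap tabs (28 wide along x, 3 thick, 36 high; outer faces at y = +27 and -27), 22 above the plate, 14 below the tab tops. Squeezed along y, each slides 9 inward to a stop (outer faces then 36 apart) against a spring, 3 to 7.5 N; past 5 the cover is free to lift straight up, before that it is held. Tabs spring back when let go.
- blue_cover: (mm) Blue cover: plate 118 (x) x 82 (y) x 4, 0.14 kg, clipped on a fixed grey filter housing, 116 x 80 x 60 high. Origin: centre of the plate's underside, z up; the grip point is 26 above it. A skirt reaches 26 below it into the housing; set down on a flat place the cover stands on that, grip point 52 above the place.
- orange_grip (a point): The same point between the tabs of the orange cover, on the other housing; same sizes. To be left on.
- mat_centre (a point): Centre of the upper face of the black ribbed rubber mat, 150 x 150 x 5 mm, fixed flat on the worktop. Axes along its edges, z up.

How it is judged:
On the way:
1. the blue cover is unclipped and lifted clear of its housing (height (world z) of blue_grip above 0.115 m), for 0.1 s.
At the end, for the whole second after the job is handed in: The blue cover stands released and at rest on the mat, tabs up and level within 10 degrees, its centre within 45 mm of the mat's centre; the orange cover is still on its unit, within 10 mm of where it was (horizontal distance between blue_grip and mat_centre below 0.045 m and z of blue_grip in the frame of mat_centre between 0.044 and 0.06 m and angle between blue_grip's own z axis and vertical below 0.17 rad and linear speed of blue_cover below 0.02 m/s and distance of orange_grip from where it was at the start of the episode below 0.01 m); the robot touches nothing.
It fails at once if the orange cover is taken off or shifted by more than 10 mm (distance of orange_grip from where it was at the start of the episode above 0.01 m).
It fails at once if the blue cover is dropped (falls free faster than 0.7 m/s, some 25 mm) (linear speed of blue_cover above 0.7 m/s and contact force between the fingers and blue_cover below 0.1 N).
It also fails if it takes over 42 s, if anything falls off the work surface, if the arm or the gripper's body presses on something with over 40 N, if the wrist force passes 120 N, or if a joint passes its speed limit or range.

ROBOT

A 7-joint arm with a two-finger parallel gripper is mounted at the origin on a cart in front of the work surface, level with it; the furniture and walls round the work are solid. World frame = base frame: x ahead of the robot, y to its left, z up, the work surface at z = 0. Lengths are in m, angles in rad, forces in N, time in s.
With the tool pointing down it reaches from about 0.425 to 1.025 m from the base axis. Payload 9.4 kg.
Tool frame: the origin (TCP) lies at the very end of the fingers, on their centre line; the grasp point (between the pads) lies 19 mm behind it; z points along the fingers, y is the line along which they close (so a half turn about z gives the same grasp; the last joint's range is limited). The gripper opens to 85 mm and grips with 20 to 120 N. Pads are 22 mm wide; open, the fingers measure 114 mm over their backs; the gripper's body (76 mm by 85 mm) begins 54 mm behind the grasp point. The pads swing forward as they close: fully open they stand 13 mm farther back than shut.
Start: joints at [-1.277, 0.599, -0.003, 1.599, 0.002, 0.943, -0.08], TCP at [0.263, 0.676, 0.231] pointing down, gripper open.
Joint ranges: [-2.57, 2.57], [-0.35, 1.97], [-1.29, 1.29], [0.11, 2.56], [-1.05, 4.19], [0.11, 1.86], [-2.63, 2.63]. Speed limits (rad/s): [2.22, 2.22, 3.01, 3.01, 3.14, 3.14, 3.14].

INTERFACE

Orientations are given as a unit quaternion [w, x, y, z].
In Python, from station import arm gives the robot as it stands.
- The arm moves only by the tool step_arm, never from a script. Its argument "series" is a list of rows, each a list of 3 entries, a list of its own where there are three numbers: the shift along the tool's x, y, z normalised to -1 to 1, where 1 is 300 mm, then the turn, a rotation vector about the tool's x, y, z normalised to -1 to 1, where 1 is 90 degrees, then the closure in counts, from 0 (fully open) to 255 (shut). In form: [[[x, y, z], [ax, ay, az], jaw], ...]. A call has exactly 10 rows; each row is the pose to reach, as a shift and turn from the pose commanded when the call began, along the tool's axes at that moment; what a row does not reach only later rows make up. A row lasts 1/12 s, in which the tool goes at most 41.7 mm and 7.16 degrees, less where a joint would pass 70% of its speed; a pose out of reach is approached as far as the arm can. A call with a number of a shift or a turn outside -1 to 1 is refused whole. A call with a gripper value outside its range is refused whole. The fingers move at their own pace and stop on an object; "newtons" is the grip in N (left out, the last holds). Time passes only in rows, so rows that repeat a pose let the fingers close, or fill a call up. It gives the time, the measured TCP pose, the force, the opening and the grip force at its end, in the units of the state.
- arm.get_state(): the state, without advancing time (a new reading comes with each control period).
- arm.snapshot(name): name is "scene" or "top" or "wrist"; returns a dict with "pixels" (480x640x3 uint8, blue, green, red), "range_z" (480x640 float32, m along the optical axis (not along the pixel's ray), 0 where there is no reading), "mtx" (3x3 intrinsics, pixels), "rvec" (rotation vector, rad) and "tvec" (3), from world to camera coordinates, as OpenCV has them. Camera axes: x right, y down, z forward; pixel columns grow to the right and rows downward; lengths in m; the calibration is good to about 2 mm. A picture is of the moment at which its call begins.
- arm.close_job(): hands the job in; it is judged then, once.
The state is a dict: "time_s": time; "q": joint angles; "joint_vel": joint speeds; "joint_efforts": joint torques, N m; "tool_pos": TCP position; "orientation": TCP orientation; "ft_force": force on the tool from outside, world axes, zero at the start; "torque": the same for the moment, N m; "grip_width": finger opening in m; "gripper_force": force on a finger pad.
Only numpy, scipy, OpenCV 4.12 (cv2) and the standard library are available. Lean on these libraries where they do the work, as an engineer would, in place of code of your own. Each camera call takes 0.05 s, during which the arm holds its last target. There are 200 camera calls.

## Working session

There is one attempt and no reset: what is moved stays moved. The work goes in short steps, Python scripts to look and compute and a tool call to move; the robot and the scene stay as the last step left them, time stands still between calls to the robot, and variables do not carry over. Pictures are saved under pics/ and viewed, at most 10 in all, crops included, and the job is handed in when it is done.

Besides the shell and the picture viewer there is one more tool, called after "Request:" as name(argument=value, ...), one argument or row to a line, values as JSON. step_arm: Moves the arm, as the interface text tells. Its arguments: {"type":"object","properties":{"series":{"type":"array","items":{"type":"array"}},"newtons":{"type":"number"}},"required":["series"]}

```bash
mkdir -p pics
cat > h.py <<'E'
import numpy as np, cv2
from station import arm
def snap(n):
    s=arm.snapshot(n); return s
def cloud(s):
    K=np.array(s['mtx']);R=cv2.Rodrigues(np.array(s['rvec'],float))[0];t=np.array(s['tvec'],float).ravel()
    z=s['range_z'].astype(float);v,u=np.mgrid[:480,:640]
    c=np.stack([(u-K[0,2])/K[0,0]*z,(v-K[1,2])/K[1,1]*z,z],-1)
    w=(c-t)@R; w[z==0]=np.nan
    return w
E
python3 - <<'E'
from h import *
st=arm.get_state();print({k:np.round(st[k],3).tolist() for k in ('time_s','tool_pos','orientation','grip_width','q')})
for n in('top','scene'):
    s=snap(n);cv2.imwrite(f'pics/{n}0.png',s['pixels']);np.savez(f'{n}0.npz',**s)
    w=cloud(s);hsv=cv2.cvtColor(s['pixels'],cv2.COLOR_BGR2HSV)
    for c,lo,hi in(('blue',(95,120,50),(130,255,255)),('orange',(5,130,100),(20,255,255))):
        m=cv2.inRange(hsv,lo,hi);nn,l,a,ce=cv2.connectedComponentsWithStats(m)
        for i in range(1,nn):
            if a[i,4]>150:
                p=w[l==i];print(n,c,a[i],np.round(np.nanmedian(p,0),3),np.round(np.nanpercentile(p,[2,98],axis=0),3).tolist())
E
```

```text
{'time_s': 0.0, 'tool_pos': [0.263, 0.675, 0.23], 'orientation': [-0.0, 0.184, 0.983, -0.001], 'grip_width': 0.086, 'q': [-1.277, 0.6, -0.003, 1.6, 0.002, 0.943, -0.08]}
top blue [ 117   34  166   23 3020] [0.753 0.251 0.152] [[0.738, 0.129, 0.149], [0.769, 0.374, 0.154]]
top blue [120  59 128  19 927] [0.734 0.265 0.125] [[0.732, 0.19, 0.108], [0.736, 0.376, 0.143]]
top blue [132  94 108  12 625] [0.699 0.269 0.075] [[0.697, 0.208, 0.06], [0.701, 0.372, 0.093]]
top blue [ 279  208   72   85 3444] [0.439 0.084 0.065] [[0.383, 0.036, 0.061], [0.503, 0.131, 0.068]]
top blue [   0  456   88   24 1452] [ 0.043  0.782 -0.609] [[-0.004, 0.748, -0.788], [0.066, 0.85, -0.414]]
top orange [ 435  196   53   75 3289] [ 0.457 -0.146  0.065] [[0.405, -0.188, 0.061], [0.519, -0.106, 0.068]]
scene blue [376   0  10  70 334] [ 2.474  2.836 -0.271] [[2.405, 2.796, -0.393], [2.648, 3.136, 0.084]]
scene blue [468   0  42  56 908] [0.74  0.001 0.463] [[0.735, -0.005, 0.411], [0.748, 0.031, 0.476]]
scene blue [ 542    0   46   44 1395] [nan nan nan] [[nan, nan, nan], [nan, nan, nan]]
scene blue [407  40  16  25 306] [ 2.785  2.821 -0.264] [[2.722, 2.788, -0.359], [2.868, 2.858, -0.224]]
scene blue [536  53  33  17 353] [nan nan nan] [[nan, nan, nan], [nan, nan, nan]]
scene blue [405  78  15  17 191] [nan nan nan] [[nan, nan, nan], [nan, nan, nan]]
scene blue [ 362  128  110   97 3291] [0.762 0.122 0.115] [[0.734, 0.118, 0.007], [0.836, 0.364, 0.152]]
scene blue [351 155  67  68 912] [0.701 0.194 0.065] [[0.698, 0.126, 0.006], [0.737, 0.368, 0.092]]
scene blue [ 282  232   64   30 1206] [0.431 0.073 0.065] [[0.382, 0.03, 0.06], [0.501, 0.131, 0.067]]
scene blue [ 100  252   31   56 1145] [ 0.038  0.915 -0.425] [[-0.009, 0.728, -0.539], [0.076, 0.993, -0.371]]
scene orange [ 345  290   89   54 2234] [ 0.448 -0.155  0.065] [[0.404, -0.191, 0.06], [0.519, -0.11, 0.067]]
  return fnb._ureduce(a, func=_nanmedian, keepdims=keepdims,
  return fnb._ureduce(a,
<stdin>:10: RuntimeWarning: All-NaN slice encountered
```

View pics/top0.png

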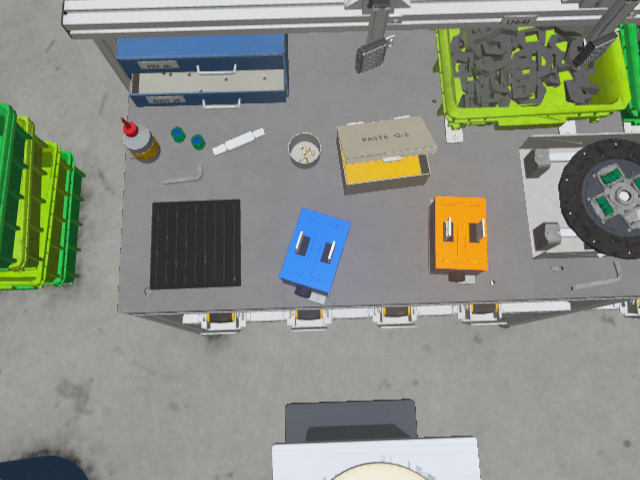

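View pics/scene0.png

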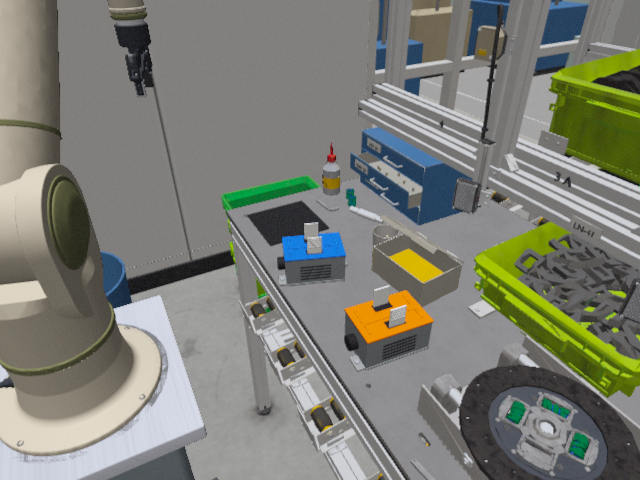

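The top view shows the blue cover at (315,250) with its tabs at about (302,245) and (329,248). The mat is at (196,243) and the orange cover at (460,235). The scene view shows the blue tabs upright and the area above both the unit and the mat clear.

```bash
cat > m.py <<'E'
from h import *
for n in('top','scene'):
    s=dict(np.load(f'{n}0.npz'));w=cloud(s);hsv=cv2.cvtColor(s['pixels'],cv2.COLOR_BGR2HSV)
    near=(abs(w[...,0]-.44)<.09)&(abs(w[...,1]-.084)<.08)
    m=near&(cv2.inRange(hsv,(95,120,50),(130,255,255))>0)&(abs(w[...,2]-.064)<.006)
    r=cv2.minAreaRect(w[m][:,:2].astype(np.float32)*1000);print(n,'blue',r,np.median(w[m][:,2]))
    t=(near&(w[...,2]>.078)&(w[...,2]<.115)).astype(np.uint8)
    k,l,a,c=cv2.connectedComponentsWithStats(t)
    for i in range(1,k):
        if a[i,4]>8:
            p=w[l==i];print(' tab',a[i],np.round(np.nanmean(p,0),4),np.round(p.min(0),3),np.round(p.max(0),3), cv2.minAreaRect(p[:,:2].astype(np.float32)*1000))
    d=((hsv[...,2]<60)&(w[...,2]<.02)&(w[...,2]>-.01)&(w[...,1]>.18)&(w[...,1]<.45)&(w[...,0]<.62)).astype(np.uint8)
    d=cv2.morphologyEx(d,cv2.MORPH_CLOSE,np.ones((5,5)))
    k,l,a,c=cv2.connectedComponentsWithStats(d);i=1+a[1:,4].argmax()
    print(' mat',cv2.minAreaRect(w[l==i][:,:2].astype(np.float32)*1000),np.nanmedian(w[l==i],0))
E
python3 m.py
```

```text
top blue ((442.0936584472656, 83.80049133300781), (81.7196044921875, 118.55502319335938), 70.55809783935547) 0.06489288006110687
 tab [296 232   7  20  65] [0.4493 0.1076 0.0954] [0.437 0.103 0.079] [0.463 0.113 0.105] ((450.02667236328125, 107.7965087890625), (3.3375351428985596, 27.540407180786133), 71.07537841796875)
 tab [328 242   7  20  55] [0.4317 0.0597 0.0977] [0.42  0.054 0.079] [0.446 0.065 0.104] ((432.8582458496094, 59.54112243652344), (3.572787284851074, 27.96709632873535), 70.18305969238281)
 mat ((446.6202697753906, 302.5835876464844), (180.0465087890625, 94.88011932373047), 39.97442626953125) [0.46968395 0.28358178 0.00596216]
scene blue ((442.72052001953125, 81.57540893554688), (84.11109161376953, 117.63029479980469), 70.26945495605469) 0.06497562932944081
 tab [304 222  14  12 145] [0.451  0.1052 0.0904] [0.438 0.099 0.078] [0.464 0.112 0.102] ((451.0610656738281, 105.20883178710938), (6.539405822753906, 26.695558547973633), 70.09788513183594)
 tab [307 236  15  12 156] [0.4344 0.057  0.0908] [0.42  0.05  0.078] [0.448 0.064 0.102] ((434.4792785644531, 57.376441955566406), (6.839232444763184, 27.528301239013672), 70.26985931396484)
 mat ((470.60992431640625, 279.5243835449219), (146.67677307128906, 144.80979919433594), 0.6994783282279968) [0.46325104 0.28028695 0.00632807]
```

Request:
step_arm(
  series=[
    [[-0.1,-0.13,0],[0,0,0],0],
    [[-0.2,-0.26,0],[0,0,0],0],
    [[-0.3,-0.38,0],[0,0,0],0],
    [[-0.4,-0.5,0],[0,0,0],0],
    [[-0.5,-0.63,0],[0,0,0],0],
    [[-0.6,-0.75,0],[0,0,0],0],
    [[-0.65,-0.83,0],[0,0,-0.018],0],
    [[-0.7,-0.9,0],[0,0,-0.018],0],
    [[-0.7,-0.9,0],[0,0,-0.018],0],
    [[-0.7,-0.9,0],[0,0,-0.018],0],
  ],
  newtons=30,
)

```text
time_s: 0.93
tool_pos: [0.3616, 0.3443, 0.2314]
orientation: [0.0, 0.173, 0.985, -0.001]
ft_force: [0.1, 1.1, 1.0]
grip_width: 0.0855
gripper_force: 0.0
```

```bash
cat > go.py <<'E'
import sys
from h import *
from scipy.spatial.transform import Rotation as Ro
st=arm.get_state();R=Ro.from_quat(np.roll(st['orientation'],-1)).as_matrix()
print('t',round(float(st['time_s']),2),np.round(st['tool_pos'],4),'z',np.round(R[:,2],3),'yang',np.degrees(np.arctan2(R[1,1],R[0,1])).round(2),'w',st['grip_width'],'f',np.round(st['ft_force'],1),st['gripper_force'])
tg=np.array(list(map(float,sys.argv[1:4])));print('shift',np.round(R.T@(tg-st['tool_pos'])/.3,3))
E
python3 go.py .4425 .083 .17
```

```text
t 0.93 [0.3616 0.3443 0.2314] z [-0.    -0.002 -1.   ] yang 70.07 w 0.08553612127050643 f [0.1 1.1 1. ] 0.0
shift [-0.55  -0.727  0.206]
```

Request:
step_arm(
  series=[
    [[-0.09,-0.1,0],[0,0,0],0],
    [[-0.17,-0.2,0],[0,0,0],0],
    [[-0.25,-0.3,0],[0,0,0],0],
    [[-0.33,-0.42,0],[0,0,0],0],
    [[-0.41,-0.53,0.05],[0,0,0],0],
    [[-0.49,-0.64,0.1],[0,0,0],0],
    [[-0.55,-0.72,0.2],[0,0,0],0],
    [[-0.55,-0.72,0.2],[0,0,0],0],
    [[-0.55,-0.72,0.2],[0,0,0],0],
    [[-0.55,-0.72,0.2],[0,0,0],0],
  ],
)

```text
time_s: 1.77
tool_pos: [0.4437, 0.0905, 0.1711]
orientation: [-0.0, 0.17, 0.985, 0.0]
ft_force: [0.3, -0.4, 1.1]
grip_width: 0.0852
gripper_force: 0.0
```

```bash
python3 go.py .4425 .083 .071
python3 - <<'E'
from h import *
s=snap('wrist');cv2.imwrite('pics/w1.png',s['pixels']);w=cloud(s)
hsv=cv2.cvtColor(s['pixels'],cv2.COLOR_BGR2HSV)
near=(abs(w[...,0]-.44)<.09)&(abs(w[...,1]-.084)<.08)
m=near&(cv2.inRange(hsv,(95,120,50),(130,255,255))>0)&(abs(w[...,2]-.064)<.006)
print(cv2.minAreaRect(w[m][:,:2].astype(np.float32)*1000),np.median(w[m][:,2]))
t=(near&(w[...,2]>.092)&(w[...,2]<.108)).astype(np.uint8)
k,l,a,c=cv2.connectedComponentsWithStats(t)
for i in range(1,k):
    if a[i,4]>30: p=w[l==i];print(a[i],np.round(np.median(p,0),4),cv2.minAreaRect(p[:,:2].astype(np.float32)*1000))
E
```

```text
t 1.77 [0.4437 0.0905 0.1711] z [-0.001  0.    -1.   ] yang 70.41 w 0.08521190310870175 f [ 0.3 -0.4  1.1] 0.0
shift [-0.005 -0.025  0.334]
((441.449951171875, 81.60913848876953), (82.08772277832031, 118.15811157226562), 70.65835571289062) 0.06350288498071072
[263 235   9  45 269] [0.432  0.0582 0.0988] ((432.5570373535156, 57.312374114990234), (4.060077667236328, 27.626962661743164), 70.15850830078125)
[344 235   7  45 259] [0.4488 0.1062 0.0988] ((449.8987121582031, 105.97789001464844), (3.7917866706848145, 27.81249237060547), 70.82313537597656)
```

View pics/w1.png

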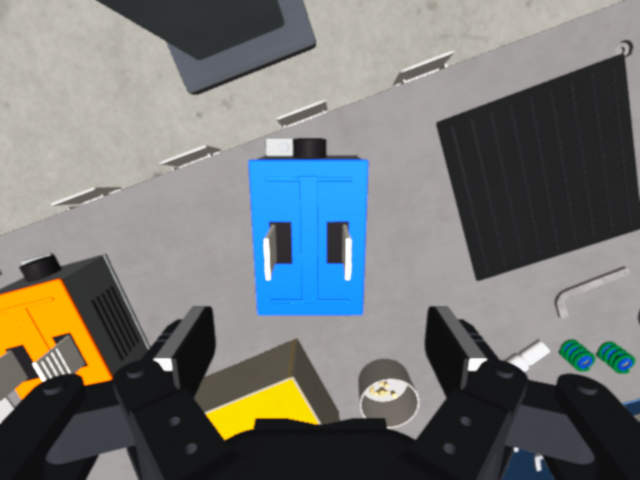

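The wrist view shows the blue tabs centred at about (268,252) and (347,252), square to the fingers, with nothing in the finger paths. I'll correct sideways and descend partway.

Request:
step_arm(
  series=[
    [[0,-0.01,0],[0,0,0],0],
    [[0,-0.02,0],[0,0,0],0],
    [[0,-0.02,0.03],[0,0,0],0],
    [[0,-0.02,0.07],[0,0,0],0],
    [[0,-0.02,0.11],[0,0,0],0],
    [[0,-0.02,0.15],[0,0,0],0],
    [[0,-0.02,0.18],[0,0,0],0],
    [[0,-0.02,0.2],[0,0,0],0],
    [[0,-0.02,0.2],[0,0,0],0],
    [[0,-0.02,0.2],[0,0,0],0],
  ],
)

```text
time_s: 2.65
tool_pos: [0.4414, 0.0835, 0.1111]
orientation: [-0.0, 0.17, 0.985, -0.0]
ft_force: [0.6, -0.5, -0.3]
grip_width: 0.0855
gripper_force: 0.0
```

```bash
python3 go.py .4415 .082 .071
```

```text
t 2.65 [0.4414 0.0835 0.1111] z [-0.001 -0.    -1.   ] yang 70.39 w 0.08549469825110861 f [ 0.6 -0.5 -0.3] 0.0
shift [-0.002 -0.005  0.134]
```

Descend and squeeze.

Request:
step_arm(
  series=[
    [[0,-0.005,0.03],[0,0,0],0],
    [[0,-0.005,0.06],[0,0,0],0],
    [[0,-0.005,0.09],[0,0,0],0],
    [[0,-0.005,0.115],[0,0,0],0],
    [[0,-0.005,0.13],[0,0,0],0],
    [[0,-0.005,0.13],[0,0,0],0],
    [[0,-0.005,0.13],[0,0,0],0],
    [[0,-0.005,0.13],[0,0,0],60],
    [[0,-0.005,0.13],[0,0,0],90],
    [[0,-0.005,0.13],[0,0,0],120],
  ],
  newtons=30,
)

```text
time_s: 3.48
tool_pos: [0.4413, 0.0822, 0.0727]
orientation: [0.0, 0.17, 0.985, 0.0]
ft_force: [-0.3, -0.2, 6.5]
grip_width: 0.0514
gripper_force: 3.8
```

Request:
step_arm(
  series=[
    [[0,0,0],[0,0,0],160],
    [[0,0,0],[0,0,0],200],
    [[0,0,0],[0,0,0],255],
    [[0,0,0],[0,0,0],255],
    [[0,0,0],[0,0,0],255],
    [[0,0,0],[0,0,0],255],
    [[0,0,0],[0,0,0],255],
    [[0,0,0],[0,0,0],255],
    [[0,0,0],[0,0,0],255],
    [[0,0,0],[0,0,0],255],
  ],
  newtons=30,
)

```text
time_s: 4.32
tool_pos: [0.4414, 0.0822, 0.0732]
orientation: [0.001, 0.17, 0.985, 0.0]
ft_force: [-1.4, 0.1, 14.5]
grip_width: 0.0345
gripper_force: 28.6
```

Request:
step_arm(
  series=[
    [[0,0,-0.02],[0,0,0],255],
    [[0,0,-0.04],[0,0,0],255],
    [[0,0,-0.06],[0,0,0],255],
    [[0,0,-0.08],[0,0,0],255],
    [[0,0,-0.11],[0,0,0],255],
    [[0,0,-0.14],[0,0,0],255],
    [[0,0,-0.17],[0,0,0],255],
    [[0,0,-0.2],[0,0,0],255],
    [[0,0,-0.23],[0,0,0],255],
    [[0,0,-0.25],[0,0,0],255],
  ],
)

```text
time_s: 5.15
tool_pos: [0.4412, 0.0821, 0.1486]
orientation: [0.0, 0.17, 0.985, 0.0]
ft_force: [1.0, -0.9, -2.0]
grip_width: 0.0344
gripper_force: 32.2
```

```bash
python3 go.py .4706 .2795 .145;python3 - <<'E'
from h import *
from scipy.spatial.transform import Rotation as Ro
s=snap('scene');cv2.imwrite('pics/s2.png',s['pixels'][100:400,150:550])
w=cloud(s);hsv=cv2.cvtColor(s['pixels'],cv2.COLOR_BGR2HSV)
m=(abs(w[...,0]-.44)<.1)&(abs(w[...,1]-.084)<.1)&(cv2.inRange(hsv,(95,120,50),(130,255,255))>0)
p=w[m];print(np.median(p,0), np.percentile(p[:,2],[5,95]))
E
```

```text
t 5.15 [0.4412 0.0821 0.1486] z [ 0.001  0.    -1.   ] yang 70.37 w 0.03440577142722763 f [ 1.  -0.9 -2. ] 32.18771696090698
shift [0.129 0.653 0.012]
[0.4307984  0.07069942 0.1400375 ] [0.13701602 0.14164975]
```

View pics/s2.png

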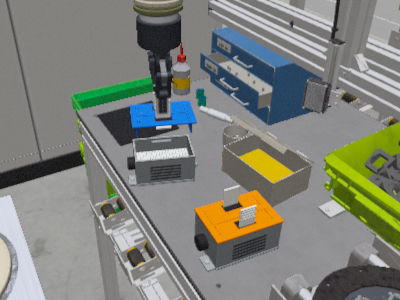

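The cover is held level, about 75 mm up at crop pixel (163,115), and the housing at (163,160) is open. The orange cover at (240,215) is still in place. Next I'll carry it over to the mat.

Request:
step_arm(
  series=[
    [[0.01,0.04,0],[0,0,0],255],
    [[0.02,0.11,0],[0,0,0],255],
    [[0.04,0.19,0],[0,0,0],255],
    [[0.05,0.27,0],[0,0,0],255],
    [[0.07,0.36,0],[0,0,0],255],
    [[0.09,0.45,0],[0,0,0],255],
    [[0.1,0.53,0],[0,0,0],255],
    [[0.12,0.6,0],[0,0,0],255],
    [[0.13,0.64,0],[0,0,0],255],
    [[0.13,0.653,0],[0,0,0],255],
  ],
)

```text
time_s: 6.03
tool_pos: [0.4697, 0.282, 0.147]
orientation: [-0.0, 0.169, 0.986, 0.0]
ft_force: [0.0, 1.0, -1.7]
grip_width: 0.0342
gripper_force: 32.2
```

Request:
step_arm(
  series=[
    [[0,0,0.01],[0,0,0],255],
    [[0,0,0.03],[0,0,0],255],
    [[0,0,0.06],[0,0,0],255],
    [[0,0,0.1],[0,0,0],255],
    [[0,0,0.14],[0,0,0],255],
    [[0,0,0.18],[0,0,0],255],
    [[0,0,0.22],[0,0,0],255],
    [[0,0,0.25],[0,0,0],255],
    [[0,0,0.27],[0,0,0],255],
    [[0,0,0.27],[0,0,0],255],
  ],
)

```text
time_s: 6.87
tool_pos: [0.4695, 0.2785, 0.0649]
orientation: [-0.001, 0.171, 0.985, -0.001]
ft_force: [0.2, 0.2, -1.5]
grip_width: 0.0345
gripper_force: 32.2
```

```bash
python3 go.py .4706 .2795 .0437;python3 - <<'E'
from h import *
s=snap('scene');cv2.imwrite('pics/s3.png',s['pixels'][130:330,200:450])
w=cloud(s);hsv=cv2.cvtColor(s['pixels'],cv2.COLOR_BGR2HSV)
m=(abs(w[...,0]-.47)<.1)&(abs(w[...,1]-.28)<.1)&(cv2.inRange(hsv,(95,120,50),(130,255,255))>0)
p=w[m];print(np.median(p,0), np.percentile(p[:,2],[5,95]))
E
```

```text
t 6.87 [0.4695 0.2785 0.0649] z [-0.002 -0.002 -1.   ] yang 70.33 w 0.03448153768121003 f [ 0.2  0.2 -1.5] 32.19115376472473
shift [-0.002  0.004  0.071]
[0.46220265 0.2693288  0.05659924] [0.00788336 0.05849542]
```

View pics/s3.png

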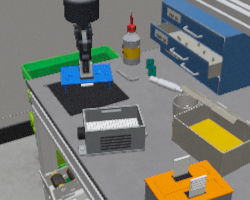

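The cover is level over the mat at crop pixel (85,75), about 20 mm above it. I'll lower it gently the rest of the way.

Request:
step_arm(
  series=[
    [[0,0,0.012],[0,0,0],255],
    [[0,0,0.024],[0,0,0],255],
    [[0,0,0.036],[0,0,0],255],
    [[0,0,0.046],[0,0,0],255],
    [[0,0,0.053],[0,0,0],255],
    [[0,0,0.059],[0,0,0],255],
    [[0,0,0.063],[0,0,0],255],
    [[0,0,0.066],[0,0,0],255],
    [[0,0,0.066],[0,0,0],255],
    [[0,0,0.066],[0,0,0],255],
  ],
)

```text
time_s: 7.75
tool_pos: [0.4701, 0.2797, 0.0465]
orientation: [0.0, 0.17, 0.985, 0.0]
ft_force: [0.3, -0.5, -0.6]
grip_width: 0.0343
gripper_force: 32.2
```

Request:
step_arm(
  series=[
    [[0,0,0.002],[0,0,0],255],
    [[0,0,0.004],[0,0,0],255],
    [[0,0,0.006],[0,0,0],255],
    [[0,0,0.008],[0,0,0],255],
    [[0,0,0.009],[0,0,0],255],
    [[0,0,0.01],[0,0,0],255],
    [[0,0,0.01],[0,0,0],255],
    [[0,0,0.01],[0,0,0],255],
    [[0,0,0.01],[0,0,0],255],
    [[0,0,0.01],[0,0,0],255],
  ],
)

```text
time_s: 8.58
tool_pos: [0.4701, 0.2797, 0.0444]
orientation: [0.0, 0.17, 0.985, 0.0]
ft_force: [-1.9, -0.8, 12.7]
grip_width: 0.0343
gripper_force: 35.8
```

The force rise shows contact with the mat. I'll open gradually, then retreat.

Request:
step_arm(
  series=[
    [[0,0,0],[0,0,0],150],
    [[0,0,0],[0,0,0],130],
    [[0,0,0],[0,0,0],110],
    [[0,0,0],[0,0,0],90],
    [[0,0,0],[0,0,0],70],
    [[0,0,0],[0,0,0],50],
    [[0,0,0],[0,0,0],25],
    [[0,0,0],[0,0,0],0],
    [[0,0,0],[0,0,0],0],
    [[0,0,0],[0,0,0],0],
  ],
)

```text
time_s: 9.42
tool_pos: [0.4701, 0.2797, 0.0435]
orientation: [0.0, 0.17, 0.985, 0.0]
ft_force: [0.1, 0.4, 0.5]
grip_width: 0.0853
gripper_force: 0.0
```

Request:
step_arm(
  series=[
    [[0,0,-0.02],[0,0,0],0],
    [[0,0,-0.05],[0,0,0],0],
    [[0,0,-0.1],[0,0,0],0],
    [[0,0,-0.15],[0,0,0],0],
    [[0,0,-0.2],[0,0,0],0],
    [[0,0,-0.25],[0,0,0],0],
    [[0,0,-0.3],[0,0,0],0],
    [[0,0,-0.35],[0,0,0],0],
    [[0,0,-0.4],[0,0,0],0],
    [[0,0,-0.4],[0,0,0],0],
  ],
)

```text
time_s: 10.25
tool_pos: [0.4711, 0.2803, 0.1669]
orientation: [0.002, 0.171, 0.985, 0.002]
ft_force: [0.3, 0.7, 0.3]
grip_width: 0.0852
gripper_force: 0.0
```

```bash
python3 go.py .47 .28 .16;python3 - <<'E'
from h import *
for n in('wrist','scene'):
    s=snap(n);cv2.imwrite(f'pics/{n}4.png',s['pixels'])
    w=cloud(s);hsv=cv2.cvtColor(s['pixels'],cv2.COLOR_BGR2HSV)
    m=(abs(w[...,0]-.47)<.1)&(abs(w[...,1]-.28)<.1)&(w[...,2]<.05)&(cv2.inRange(hsv,(95,120,50),(130,255,255))>0)
    p=w[m];print(n,cv2.minAreaRect(p[:,:2].astype(np.float32)*1000), np.percentile(p[:,2],[5,50,95]))
    d=((hsv[...,2]<60)&(abs(w[...,2]-.005)<.006)&(w[...,1]>.18)&(w[...,1]<.45)&(w[...,0]<.57))
    print(' mat', cv2.minAreaRect(w[d][:,:2].astype(np.float32)*1000))
E
```

```text
t 10.25 [0.4711 0.2803 0.1669] z [ 0.004  0.003 -1.   ] yang 70.35 w 0.08520233261450227 f [0.3 0.7 0.3] 0.0
shift [ 0.003 -0.002  0.023]
wrist ((477.32171630859375, 275.62274169921875), (93.89493560791016, 133.9810028076172), 70.54150390625) [0.03148854 0.0344335  0.03604437]
 mat ((470.2187194824219, 282.3603515625), (147.3811492919922, 147.52284240722656), 0.40117156505584717)
scene ((471.5021667480469, 276.4344482421875), (84.97221374511719, 126.92766571044922), 67.60421752929688) [0.00702727 0.03608382 0.0381156 ]
 mat ((470.82391357421875, 277.45428466796875), (144.98318481445312, 146.70179748535156), 89.72645568847656)
```

View pics/wrist4.png

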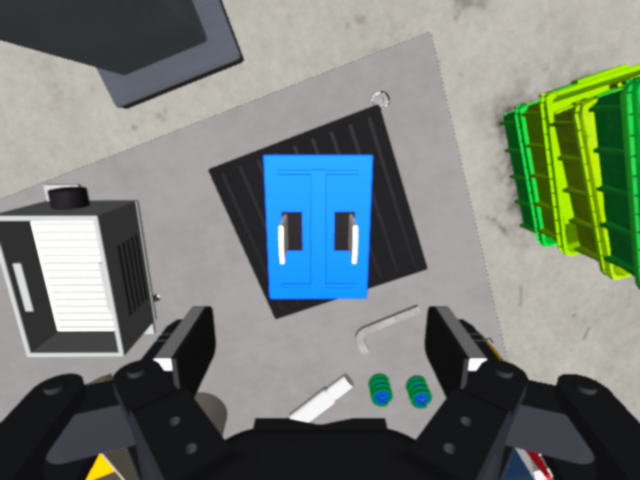

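The blue cover at (318,226) stands level and tabs up in the middle of the mat, at the right height (plate top about 35 mm), and the gripper is clear of it.

```bash
python3 -c "
from station import arm
print(arm.close_job())"
```

```text
the job is handed in; nothing more can be done
None
```

The blue cover is unclipped and standing tabs up in the middle of the mat, the orange cover was not touched, and the job is handed in; the judge returned no verdict.

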